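# Unlatch and open the site chest

### The job

Open the grey tool chest: lift its paddle handle until you feel the hidden pawl come clear and just reach its rubber buffer, then, holding the paddle there, swing the lid up until it stands steeply open by itself (about 65 degrees or more), and let go. Be gentle with the latch: do not lift the lid while the pawl is still caught and do not force the pawl against anything. Leave the other things on the bench where they are.

Things in the scene. Friction and masses are not known exactly. Their poses are not given: they have to be found in the camera images.
- chest: Grey steel chest fixed to the bench, 240 mm deep (its x) by 320 mm wide (its y), 110 mm high without the lid. Origin at the centre of its underside, z up; its own -x is the front (latch side), +x the rear (hinge side).
- lid_hinge (a point): Middle of the lid's hinge line, on the chest's rear upper edge, 110 mm above the bench and 120 mm behind the chest's centre. The hinge line runs along the chest's y.
- lid (a joint): Lid angle in rad: 0 shut, grows as the front edge rises; stop at 1.3. The lid is an 8 mm steel plate 240 x 320 mm of about 0.45 kg; friction in the hinge (0.55 N m) holds it at any angle where it is left.
- lid_front_edge (a point): Middle of the lid's front edge, on its upper face, 240 mm from the hinge line.
- paddle_pivot (a point): Middle of the paddle's pivot axis (parallel to the chest's y), on the lid 205 mm forward of the hinge line and 22 mm above the lid's underside; moves with the lid.
- paddle_bar (a point): Centre of the paddle's round grip bar, 12 mm thick, 80 mm long between side arms, along the chest's y, 70 mm from the pivot. At rest it lies behind the pivot (towards the hinge), 30 degrees up from it, 49 mm above the lid's top. Before it is an open finger window, 43 x 80 mm: pinch the bar from above, one finger in the window, one behind. It can turn between the fingers.
- paddle (a joint): Paddle angle in rad: 0 at rest, stop at 1.15; grows as the bar rises and swings forward over the pivot, to the chest's front. Draws the pawl rearward 40 mm per rad (20 N at the pawl is 11.5 N at the bar; the buffer feels like 3.3 N per mm at the bar). A spring returns it: 3 N at the bar at rest, rising evenly to 6 N at 1.15, so it must be held.
- pawl: Hidden steel bolt under the lid, 24 mm wide, 8 mm thick, origin at its front tip; over 20 N against lip or buffer damages it. Caught under a lip in the chest until the paddle is at 0.3 to 0.9 rad (differs, cannot be seen); 0.06 rad (2.5 mm) later it meets a rubber buffer, 10 N per mm. Once the lid is 0.1 rad open the pawl is past both and the paddle angle no longer matters.
- screwdriver: Screwdriver, 220 mm long, lying on the bench beside the chest; origin at its underside, handle to its -x.
- tape: Roll of paper tape, 100 mm across, 25 mm high, lying flat beside the chest; origin at the centre of its underside.
- offcut: Plywood offcut 100 x 70 x 18 mm lying beside the chest; origin at the centre of its underside.

How it is judged (in metres and radians):
On the way, in this order (a step that is already met when the one before it is completed fails the run):
1. the paddle is lifted (over 0.28 rad) while the lid is still shut (under 0.03 rad) (value of joint paddle above 0.28 rad and value of joint lid below 0.03 rad), for 0.2 s.
2. the lid is swung open past 1.05 rad (value of joint lid above 1.05 rad), for 0.2 s.
At the end, for the whole second after the job is handed in: The lid stands open by at least 1.05 rad (60 degrees) and is still, and the released paddle has sprung back to rest (under 0.1 rad) (value of joint lid above 1.05 rad and velocity of joint lid between -0.05 and 0.05 rad/s and value of joint paddle below 0.1 rad); the robot touches nothing.
It fails at once if the pawl is forced against the lip or the buffer with over 20 N (contact force between pawl and anything else above 20 N).
It fails at once if the screwdriver, tape or offcut is moved by over 30 mm (distance of any of screwdriver, tape, offcut from where it was at the start of the episode above 0.03 m).
It also fails if it takes over 61 s, if anything falls off the work surface, if the arm or the gripper's body presses on something with over 40 N, if the wrist force passes 120 N, or if a joint passes its speed limit or range.

### The arm

A 6-joint arm with a two-finger parallel gripper is mounted at the origin on the work surface. World frame = base frame: x ahead of the robot, y to its left, z up, the work surface at z = 0. Lengths are in mm, angles in rad, forces in N, time in s.
With the tool pointing down it reaches from about 300 to 775 mm from the base axis. Payload 14.6 kg.
Tool frame: the origin (TCP) lies between the finger pads; the fingertips stand 19 mm ahead of it and the grasp point (between the pads) is the TCP; z points along the fingers, y is the line along which they close (so a half turn about z gives the same grasp; the last joint's range is limited). The gripper opens to 94 mm and grips with 3 to 60 N. Pads are 16 mm wide; open, the fingers measure 119 mm over their backs; the gripper's body (75 mm by 177 mm) begins 78 mm behind the grasp point.
Start: joints at [-1.191, 0.3, 1.521, -0, 1.321, -0.067], TCP at [237.637, -496.002, 224.446] pointing down, gripper open.
Joint ranges: [-3.03, 3.03], [-0.79, 2.21], [0.23, 2.52], [-1.04, 4.18], [0, 3.07], [-2.55, 2.55]. Speed limits (rad/s): [2.22, 2.22, 2.57, 3.14, 3.14, 3.14].

### API

Orientations are given as [roll, pitch, yaw] about the fixed x, y, z axes, in that order (R = Rz(yaw) Ry(pitch) Rx(roll)).
In Python, from cell import monitor, imaging, job, find_in, trace gives the robot as it stands. The module is installed in compiled form; this text tells all that it offers.
- The arm moves only by the tool arm_command, never from a script. Its argument "steps" is a list of rows, each a list of 5 numbers: the opening, from 0 (shut) to 1 (fully open), then the shift along the tool's x, y, z in mm, then the turn about the tool's z in degrees. In form: [[gripper, dx, dy, dz, turn], ...]. A call has 1 to 20 rows; each row is the pose to reach, as a shift and turn from the pose commanded when the call began, along the tool's axes at that moment; what a row does not reach only later rows make up. A row lasts 1/8 s, in which the tool goes at most 62.5 mm and 10.7 degrees, less where a joint would pass 70% of its speed; a pose out of reach is approached as far as the arm can. A call with a gripper value outside its range is refused whole. The fingers move at their own pace and stop on an object; "force" is the grip in N (left out, the last holds). Time passes only in rows, so rows that repeat a pose let the fingers close. It gives the time, the measured TCP pose, the force, the opening and the grip force at its end, in the units of the state.
- monitor.read_state(): the state, without advancing time (a new reading comes with each control period).
- imaging.camera(name): name is "scene" or "side" or "wrist"; returns a dict with "img" (384x512x3 uint8, red, green, blue), "mtx" (3x3 intrinsics, pixels), "view" (4x4, takes a point from world to camera coordinates). Camera axes: x right, y down, z forward; pixel columns grow to the right and rows downward; lengths in mm; the calibration is good to about 2 mm. A picture is of the moment at which its call begins. There is no depth.
- job.sign_off(): hands the job in; it is judged then, once.
Trained networks look in a picture, given as the dict that the camera call returned (one of the last four; its "shot" number tells which), for a name from the list of things; names that differ only in an ending like _2 or _b are one class to them, and where a whole thing is asked for, a point or a joint stands for the part that bears it (a point fixed in the world has none). Each returns a list of dicts, best first, with "p" (0 to 1); they miss things now and then, are a little off and sometimes report something else, mostly with a low value. They report only what shows in the picture. A call takes as long as a camera call.
- find_in(picture, target): "rect" ([centre column, centre row, width, height] in pixels, round what is visible of it).
- trace(picture, target): "region" (384x512 bool, what is visible of it) and "rect" ([centre column, centre row, width, height] in pixels, round what is visible of it).
The state is a dict: "clock": time; "joints": joint angles; "qd": joint speeds; "effort": joint torques, N m; "eef_pos": TCP position; "eef_rot": TCP orientation; "wrist_force": force on the tool from outside, world axes, zero at the start; "moment": the same for the moment, N m; "finger_gap": finger opening in mm; "finger_force": force on a finger pad.
Only numpy, scipy, OpenCV 4.12 (cv2) and the standard library are available. Lean on these libraries where they do the work, as an engineer would, in place of code of your own. Each camera call takes 0.05 s, during which the arm holds its last target. There are 200 camera calls.

## Working session

There is one attempt and no reset: what is moved stays moved. The work goes in short steps, Python scripts to look and compute and a tool call to move; the robot and the scene stay as the last step left them, time stands still between calls to the robot, and variables do not carry over. Pictures are saved under pics/ and viewed, at most 10 in all, crops included, and the job is handed in when it is done.

Besides the shell and the picture viewer there is one more tool, called after "Emit:" by a JSON object that holds its "name" and its "arguments", one argument or row to a line. arm_command: Moves the arm, as the interface text tells. Its arguments: {"type":"object","properties":{"steps":{"type":"array","items":{"type":"array","items":{"type":"number"}}},"force":{"type":"number"}},"required":["steps"]}

```bash
mkdir -p pics; cat > h.py <<'E'
import numpy as np,cv2
from cell import monitor, imaging, job, find_in, trace
def save(p,n): cv2.imwrite('pics/'+n,p['img'][:,:,::-1])
E
python3 - <<'E'
from h import *
for n in ['scene','side']:
    p=imaging.camera(n); save(p,n+'0.png')
    print(n,p['mtx'].tolist(),np.round(p['view'],4).tolist())
    for t in ['chest','lid','paddle','paddle_bar','paddle_pivot','lid_hinge','lid_front_edge','screwdriver','tape','offcut']:
        try: print(t,[(np.round(d['rect']).tolist(),round(d['p'],2)) for d in find_in(p,t)[:2]])
        except Exception as e: print(t,e)
print(monitor.read_state())
a=cv2.imread('pics/scene0.png');b=cv2.imread('pics/side0.png')
E
```

```text
scene [[470.58354305754176, 0.0, 260.0268458404173], [0.0, 470.58354305754176, 186.65850892756376], [0.0, 0.0, 1.0]] [[-0.2193, 0.9756, 0.0121, 81.7041], [0.591, 0.1427, -0.794, -253.9246], [-0.7763, -0.167, -0.6078, 1616.2732], [0.0, 0.0, 0.0, 1.0]]
chest [([270.0, 202.0, 162.0, 123.0], 0.97)]
lid [([268.0, 181.0, 158.0, 85.0], 0.9)]
paddle [([280.0, 152.0, 44.0, 12.0], 0.74)]
paddle_bar [([278.0, 152.0, 46.0, 16.0], 0.83)]
paddle_pivot [([278.0, 155.0, 48.0, 17.0], 0.74), ([365.0, 218.0, 30.0, 34.0], 0.45)]
lid_hinge [([268.0, 179.0, 157.0, 83.0], 0.58)]
lid_front_edge [([266.0, 181.0, 159.0, 85.0], 0.69)]
screwdriver [([182.0, 187.0, 33.0, 54.0], 0.88)]
tape [([370.0, 257.0, 42.0, 40.0], 0.92)]
offcut [([363.0, 216.0, 34.0, 34.0], 0.92)]
side [[478.3771483250274, 0.0, 259.45563799810503], [0.0, 478.3771483250274, 199.9072339311508], [0.0, 0.0, 1.0]] [[-0.724, -0.6896, -0.0159, 449.655], [-0.4016, 0.4401, -0.8031, 316.4987], [0.5608, -0.575, -0.5956, 937.781], [0.0, 0.0, 0.0, 1.0]]
chest [([272.0, 243.0, 170.0, 141.0], 0.78)]
lid [([272.0, 224.0, 169.0, 103.0], 0.85)]
paddle [([288
[... 410 characters left out ...]
ck': 1.1, 'joints': array([-1.19060012e+00,  2.99883325e-01,  1.52099887e+00, -2.76868790e-05,
        1.32070943e+00, -6.66330385e-02]), 'qd': array([-1.10701645e-03,  7.15875340e-04, -8.59775525e-04, -6.52340691e-04,
        1.24983836e-04, -7.44897161e-05]), 'effort': array([ 1.64168818e-03, -5.31660068e+01, -3.52923024e+01,  7.08359387e-02,
        2.12134863e-02, -2.61153752e-05]), 'eef_pos': array([ 237.62991716, -496.0027697 ,  224.45521022]), 'eef_rot': array([-3.14159189e+00,  2.68344485e-05,  4.46836096e-01]), 'wrist_force': array([-0.24342765, -0.51185334, -0.30294052]), 'moment': array([ 0.01187142, -0.02960579, -0.01866234]), 'finger_force': 0.0, 'finger_gap': 93.59574464056291}
```

View pics/scene0.png

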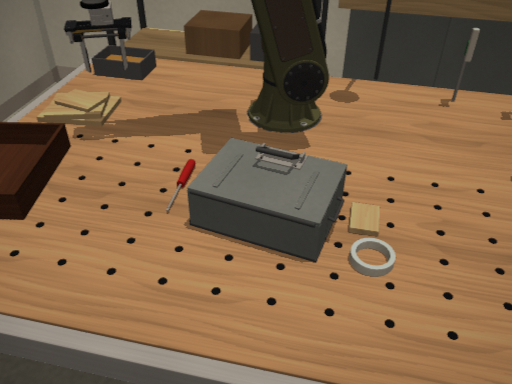

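View pics/side0.png

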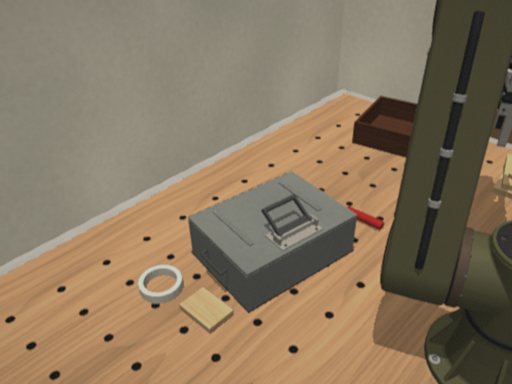

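```bash
cat >> h.py <<'E'
def proj(p,X):
    X=np.atleast_2d(X); c=X@p['view'][:3,:3].T+p['view'][:3,3]
    u=c@p['mtx'].T; return u[:,:2]/u[:,2:]
def c2w(q,X):
    c,s=np.cos(q[2]),np.sin(q[2]); return np.atleast_2d(X)@np.array([[c,s,0],[-s,c,0],[0,0,1]])+[q[0],q[1],0]
E
python3 - <<'E'
from h import *
from scipy.optimize import minimize,least_squares
box=np.array([[x,y,z] for x in(-120,120) for y in(-160,160) for z in(0,118)],float)
S=[]
for n in ['scene','side']:
    p=imaging.camera(n); m=trace(p,'chest'); b=trace(p,'paddle_bar')
    print(n,m[0]['rect'],m[0]['p'],b[0]['rect'],b[0]['p'])
    S.append((p,m[0]['region'].astype(np.uint8),b[0]))
def mask(p,q):
    h=cv2.convexHull(proj(p,c2w(q,box)).astype(np.float32)); im=np.zeros((384*2,512*2),np.uint8)
    cv2.fillConvexPoly(im,np.round((h*2+0.5)*16).astype(np.int32),1,shift=4); return im
big=[cv2.resize(m,None,fx=2,fy=2,interpolation=cv2.INTER_NEAREST) for _,m,_ in S]
def cost(q,v=(0,1)):
    q=np.array([q[0],q[1],q[2]/100]);c=0
    for i in v:
        a=mask(S[i][0],q); c+=1-(a&big[i]).sum()/(a|big[i]).sum()
    return c
# start: ray of chest centre at z=60
p=S[0][0];K=np.linalg.inv(p['mtx'])@[270,202,1];d=p['view'][:3,:3].T@K;o=-p['view'][:3,:3].T@p['view'][:3,3]
c=o+d*(60-o[2])/d[2];print(c)
for v in [(0,1),(0,),(1,)]:
    best=min((minimize(cost,[c[0],c[1],y],args=(v,),method='Nelder-Mead',options=dict(initial_simplex=[[c[0],c[1],y],[c[0]+20,c[1],y],[c[0],c[1]+20,y],[c[0],c[1],y+15]])) for y in(-40,-20,0,20,40)),key=lambda r:r.fun)
    print(v,best.x,best.fun)
    if v==(0,1): q=best.x*[1,1,.01]; np.save('q.npy',q)
bar=c2w(q,[-24.4,0,167]);print('bar world',bar,'hinge',c2w(q,[120,0,110]))
for i,(p,m,b) in enumerate(S):
    print('bar px',proj(p,bar),'bar ends',proj(p,c2w(q,[[-24.4,-40,167],[-24.4,40,167]])).tolist())
    im=p['img'][:,:,::-1].copy()
    L=[[-120,-160],[120,-160],[120,160],[-120,160]]
    for z in(118,0): cv2.polylines(im,[np.round(proj(p,c2w(q,[l+[z] for l in L]))).astype(np.int32)],True,(0,255,255),1)
    cv2.line(im,*[tuple(int(round(t)) for t in e) for e in proj(p,c2w(q,[[-24.4,-40,167],[-24.4,40,167]]))],(0,0,255),1)
    S[i]=cv2.resize(im[100:330,130:400],None,fx=1.45,fy=1.45)
cv2.imwrite('pics/fit.png',np.hstack(S))
E
```

```text
scene [268.4, 201.0, 162.6, 124.7] 0.84 [278.1, 150.2, 45.3, 13.5] 0.66
side [271.2, 241.9, 172.6, 138.9] 0.64 [288.8, 215.8, 52.1, 39.7] 0.92
[557.17669362  65.44733459  60.        ]
(0, 1) [525.19744865  57.59676339 -17.0284914 ] 0.03361568348612198
(0,) [525.76405336  58.97488602 -17.05137669] 0.016964991733160795
(1,) [524.54368749  56.6695134  -17.1239489 ] 0.012245034889962425
bar world [[501.15035745  61.73166423 167.        ]] hinge [[643.46183158  37.2611855  110.        ]]
bar px [[274.38841953 152.25317288]] bar ends [[258.80310627241465, 148.59389621159252], [290.30829090236506, 155.99100047266975]]
bar px [[277.8197107  203.55744249]] bar ends [[291.42820335649407, 197.1490272686167], [263.7290639728803, 210.19291029145492]]
```

View pics/fit.png

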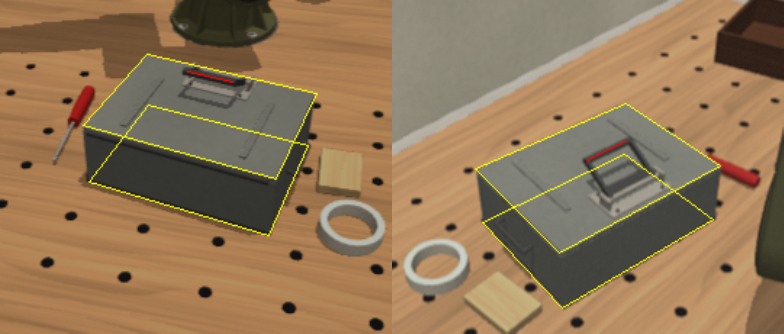

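Emit:
{"name": "arm_command", "arguments": {
  "steps": [
    [0.4, 0, 0, -65, 0],
    [0.4, 0, 0, -65, 0],
    [0.4, 478.6, -389, -65, -54.6],
    [0.4, 478.6, -389, -65, -54.6],
    [0.4, 478.6, -389, -65, -54.6],
    [0.4, 478.6, -389, -65, -54.6],
    [0.4, 478.6, -389, -65, -54.6],
    [0.4, 478.6, -389, -65, -54.6],
    [0.4, 478.6, -389, -65, -54.6],
    [0.4, 478.6, -389, -65, -54.6],
    [0.4, 478.6, -389, -65, -54.6],
    [0.4, 478.6, -389, -65, -54.6],
    [0.4, 478.6, -389, -65, -54.6],
    [0.4, 478.6, -389, -65, -54.6],
    [0.4, 478.6, -389, -65, -54.6],
    [0.4, 478.6, -389, -65, -54.6],
    [0.4, 478.6, -389, -65, -54.6],
    [0.4, 478.6, -389, -65, -54.6],
    [0.4, 478.6, -389, -65, -54.6]
  ],
  "force": 25
}}

```text
clock: 3.78
eef_pos: [501.2, 61.5, 289.5]
eef_rot: [3.142, -0.0, 1.4]
wrist_force: [-1.2, 0.5, -0.1]
finger_gap: 37.7
finger_force: 0.0
```

```bash
python3 - <<'E'
from h import *
s=monitor.read_state();print(s['eef_pos'],s['eef_rot'],s['wrist_force'],s['finger_gap'])
p=imaging.camera('wrist');q=np.load('q.npy')
im=p['img'][:,:,::-1].copy()
e=proj(p,c2w(q,[[-24.4,-40,167],[-24.4,40,167],[-24.4,0,167]]));print(e)
for n in ['paddle_bar','paddle']: print([(d['rect'],d['p']) for d in trace(p,n)[:1]])
cv2.line(im,*[tuple(int(round(t)) for t in x) for x in e[:2]],(0,0,255),1)
cv2.imwrite('pics/w.png',im)
E
```

```text
[501.16896165  61.5488195  289.47272942] [ 3.14153622e+00 -4.47567579e-05  1.39967438e+00] [-1.21421494  0.53910962 -0.09935692] 37.701937766103356
[[254.34153516 230.23667298]
 [254.2510976  147.04562827]
 [254.29797251 190.16458126]]
[([225.8, 186.2, 75.3, 101.3], 0.91)]
[([226.5, 186.6, 76.7, 106.5], 0.94)]
```

View pics/w.png

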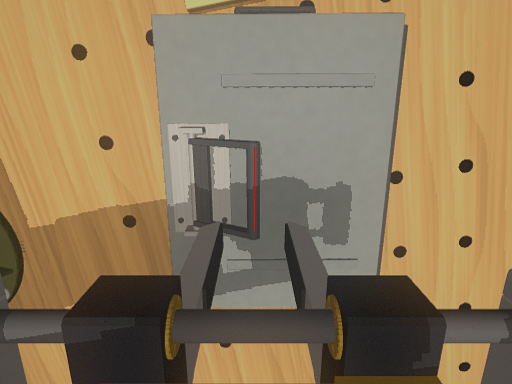

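Emit:
{"name": "arm_command", "arguments": {
  "steps": [
    [0.4, 0, 0, 40, 0],
    [0.4, 0, 0, 80, 0],
    [0.4, 0, 0, 100, 0],
    [0.4, 0, 0, 112, 0],
    [0.4, 0, 0, 120, 0],
    [0.4, 0, 0, 122, 0],
    [0.4, 0, 0, 122, 0],
    [0.4, 0, 0, 122, 0]
  ]
}}

```text
clock: 4.92
eef_pos: [501.4, 61.6, 168.0]
eef_rot: [3.141, -0.0, 1.4]
wrist_force: [0.3, -0.1, -0.9]
finger_gap: 37.7
finger_force: 0.0
```

Emit:
{"name": "arm_command", "arguments": {
  "steps": [
    [0.05, 0, 0, 0, 0],
    [0.05, 0, 0, 0, 0],
    [0.05, 0, 0, 0, 0],
    [0.05, 0, 0, 0, 0],
    [0.05, 0, 0, 0, 0],
    [0.05, 0, 0, 0, 0]
  ],
  "force": 25
}}

```text
clock: 5.68
eef_pos: [500.6, 61.7, 167.4]
eef_rot: [-3.14, 0.0, 1.4]
wrist_force: [-5.5, 0.7, 2.3]
finger_gap: 11.2
finger_force: 25.0
```

Emit:
{"name": "arm_command", "arguments": {
  "steps": [
    [0.05, 0, -2.5, -2.5, 0],
    [0.05, 0, -4.5, -5.9, 0],
    [0.05, 0, -6.7, -8.6, 0],
    [0.05, 0, -8.9, -11.3, 0],
    [0.05, 0, -11.3, -13.9, 0],
    [0.05, 0, -13.7, -16.4, 0],
    [0.05, 0, -13.7, -16.4, 0],
    [0.05, 0, -13.7, -16.4, 0]
  ]
}}

```text
clock: 6.68
eef_pos: [488.5, 63.8, 184.6]
eef_rot: [3.139, -0.0, 1.4]
wrist_force: [6.5, -2.1, -0.5]
finger_gap: 11.6
finger_force: 25.0
```

```bash
python3 - <<'E'
import math
for i in range(0,26):
    t=.30+.028*i;a=math.radians(30)+t
    print(round(t,3),'dy %.1f dz %.1f'%(70*(math.cos(a)-math.cos(.5236+.3)),-70*(math.sin(a)-math.sin(.5236+.3))), 'tang out(x,z) %.2f %.2f'%(-math.sin(a),math.cos(a)))
E
```

```text
0.3 dy 0.0 dz 0.0 tang out(x,z) -0.73 0.68
0.328 dy -1.5 dz -1.3 tang out(x,z) -0.75 0.66
0.356 dy -2.9 dz -2.6 tang out(x,z) -0.77 0.64
0.384 dy -4.5 dz -3.8 tang out(x,z) -0.79 0.62
0.412 dy -6.0 dz -5.0 tang out(x,z) -0.80 0.59
0.44 dy -7.6 dz -6.1 tang out(x,z) -0.82 0.57
0.468 dy -9.3 dz -7.2 tang out(x,z) -0.84 0.55
0.496 dy -10.9 dz -8.3 tang out(x,z) -0.85 0.52
0.524 dy -12.6 dz -9.3 tang out(x,z) -0.87 0.50
0.552 dy -14.3 dz -10.2 tang out(x,z) -0.88 0.48
0.58 dy -16.0 dz -11.1 tang out(x,z) -0.89 0.45
0.608 dy -17.8 dz -12.0 tang out(x,z) -0.91 0.43
0.636 dy -19.6 dz -12.8 tang out(x,z) -0.92 0.40
0.664 dy -21.4 dz -13.6 tang out(x,z) -0.93 0.37
0.692 dy -23.2 dz -14.3 tang out(x,z) -0.94 0.35
0.72 dy -25.1 dz -14.9 tang out(x,z) -0.95 0.32
0.748 dy -26.9 dz -15.5 tang out(x,z) -0.96 0.29
0.776 dy -28.8 dz -16.1 tang out(x,z) -0.96 0.27
0.804 dy -30.7 dz -16.6 tang out(x,z) -0.97 0.24
0.832 dy -32.6 dz -17.0 tang out(x,z) -0.98 0.21
0.86 dy -34.5 dz -17.4 tang out(x,z) -0.98 0.19
0.888 dy -36.5 dz -17.8 tang out(x,z) -0.99 0.16
0.916 dy -38.4 dz -18.0 tang out(x,z) -0.99 0.13
0.944 dy -40.4 dz -18.3 tang out(x,z) -0.99 0.10
0.972 dy -42.3 dz -18.5 tang out(x,z) -1.00 0.08
1.0 dy -44.3 dz -18.6 tang out(x,z) -1.00 0.05
```

Emit:
{"name": "arm_command", "arguments": {
  "steps": [
    [0.05, 0, -1.5, -1.3, 0],
    [0.05, 0, -2.9, -2.6, 0],
    [0.05, 0, -2.9, -2.6, 0],
    [0.05, 0, -2.9, -2.6, 0]
  ]
}}

```text
clock: 7.18
eef_pos: [485.8, 64.2, 187.3]
eef_rot: [3.138, -0.0, 1.4]
wrist_force: [7.4, -1.8, 0.1]
finger_gap: 11.3
finger_force: 25.0
```

Emit:
{"name": "arm_command", "arguments": {
  "steps": [
    [0.05, 0, -0.8, -0.6, 0],
    [0.05, 0, -1.6, -1.2, 0],
    [0.05, 0, -1.6, -1.2, 0],
    [0.05, 0, -1.6, -1.2, 0]
  ]
}}

```text
clock: 7.68
eef_pos: [484.4, 64.5, 188.7]
eef_rot: [3.138, -0.0, 1.4]
wrist_force: [8.6, -2.1, 0.9]
finger_gap: 11.3
finger_force: 25.0
```

Emit:
{"name": "arm_command", "arguments": {
  "steps": [
    [0.05, 0, -0.6, -0.9, 0],
    [0.05, 0, -1.1, -1.7, 0],
    [0.05, 0, -1.1, -1.7, 0],
    [0.05, 0, -1.1, -1.7, 0]
  ]
}}

```text
clock: 8.18
eef_pos: [482.9, 64.7, 190.0]
eef_rot: [3.139, -0.0, 1.4]
wrist_force: [6.9, -1.8, -0.7]
finger_gap: 11.2
finger_force: 25.0
```

Emit:
{"name": "arm_command", "arguments": {
  "steps": [
    [0.05, 0, -0.7, -0.7, 0],
    [0.05, 0, -1.4, -1.4, 0],
    [0.05, 0, -1.4, -1.4, 0],
    [0.05, 0, -1.4, -1.4, 0]
  ]
}}

```text
clock: 8.68
eef_pos: [481.4, 64.9, 191.3]
eef_rot: [3.139, -0.0, 1.4]
wrist_force: [6.8, -1.3, -1.9]
finger_gap: 11.2
finger_force: 25.0
```

Emit:
{"name": "arm_command", "arguments": {
  "steps": [
    [0.05, 0, -0.8, -0.6, 0],
    [0.05, 0, -1.7, -1.1, 0],
    [0.05, 0, -1.7, -1.1, 0],
    [0.05, 0, -1.7, -1.1, 0]
  ]
}}

```text
clock: 9.18
eef_pos: [479.9, 65.2, 192.6]
eef_rot: [3.139, -0.0, 1.4]
wrist_force: [7.3, -2.2, -0.3]
finger_gap: 11.0
finger_force: 25.0
```

Emit:
{"name": "arm_command", "arguments": {
  "steps": [
    [0.05, 0, -0.7, -0.7, 0],
    [0.05, 0, -1.4, -1.4, 0],
    [0.05, 0, -1.4, -1.4, 0],
    [0.05, 0, -1.4, -1.4, 0]
  ]
}}

```text
clock: 9.68
eef_pos: [478.4, 65.5, 193.8]
eef_rot: [3.139, -0.0, 1.4]
wrist_force: [6.7, -0.4, -2.4]
finger_gap: 11.1
finger_force: 25.0
```

Emit:
{"name": "arm_command", "arguments": {
  "steps": [
    [0.05, 0, -0.8, -0.5, 0],
    [0.05, 0, -1.7, -1.0, 0],
    [0.05, 0, -1.7, -1.0, 0],
    [0.05, 0, -1.7, -1.0, 0]
  ]
}}

```text
clock: 10.18
eef_pos: [476.8, 65.7, 194.9]
eef_rot: [3.139, -0.0, 1.4]
wrist_force: [8.8, -2.2, -1.0]
finger_gap: 11.5
finger_force: 25.0
```

Emit:
{"name": "arm_command", "arguments": {
  "steps": [
    [0.05, 0, -0.5, -0.3, 0],
    [0.05, 0, -1.1, -0.6, 0],
    [0.05, 0, -1.1, -0.6, 0],
    [0.05, 0, -1.1, -0.6, 0]
  ]
}}

```text
clock: 10.68
eef_pos: [475.8, 65.9, 195.7]
eef_rot: [3.138, -0.0, 1.4]
wrist_force: [7.0, -2.4, -0.4]
finger_gap: 11.2
finger_force: 25.0
```

```bash
python3 - <<'E'
from h import *
for i in range(4):
    s=monitor.read_state();print(s['clock'],s['eef_pos'].round(2),s['wrist_force'].round(2))
    imaging.camera('side')
E
```

```text
10.675 [475.83  65.91 195.67] [ 7.04 -2.4  -0.36]
10.725 [475.84  65.9  195.66] [ 7.13 -2.31 -0.48]
10.775 [475.82  65.93 195.68] [ 6.88 -2.44 -0.02]
10.825 [475.83  65.89 195.63] [ 6.56 -2.78 -0.16]
```

Emit:
{"name": "arm_command", "arguments": {
  "steps": [
    [0.05, 0, -0.8, -0.6, 0],
    [0.05, 0, -1.6, -1.1, 0],
    [0.05, 0, -1.6, -1.1, 0],
    [0.05, 0, -1.6, -1.1, 0]
  ]
}}

```text
clock: 11.38
eef_pos: [474.2, 66.2, 196.8]
eef_rot: [3.138, -0.0, 1.4]
wrist_force: [8.0, -1.9, 0.3]
finger_gap: 10.9
finger_force: 25.0
```

Emit:
{"name": "arm_command", "arguments": {
  "steps": [
    [0.05, 0, -0.8, -0.6, 0],
    [0.05, 0, -1.6, -1.2, 0],
    [0.05, 0, -1.6, -1.2, 0],
    [0.05, 0, -1.6, -1.2, 0]
  ]
}}

```text
clock: 11.88
eef_pos: [472.6, 66.4, 197.8]
eef_rot: [3.139, -0.0, 1.4]
wrist_force: [6.6, -1.5, -1.6]
finger_gap: 10.9
finger_force: 25.0
```

Emit:
{"name": "arm_command", "arguments": {
  "steps": [
    [0.05, 0, -0.9, -0.4, 0],
    [0.05, 0, -1.8, -0.9, 0],
    [0.05, 0, -1.8, -0.9, 0],
    [0.05, 0, -1.8, -0.9, 0]
  ]
}}

```text
clock: 12.38
eef_pos: [470.9, 66.7, 198.8]
eef_rot: [3.138, -0.0, 1.4]
wrist_force: [7.7, -2.1, -1.0]
finger_gap: 11.5
finger_force: 25.0
```

Emit:
{"name": "arm_command", "arguments": {
  "steps": [
    [0.05, 0, -0.9, -0.5, 0],
    [0.05, 0, -1.7, -1.0, 0],
    [0.05, 0, -1.7, -1.0, 0],
    [0.05, 0, -1.7, -1.0, 0]
  ]
}}

```text
clock: 12.88
eef_pos: [469.2, 67.0, 199.8]
eef_rot: [3.139, -0.0, 1.4]
wrist_force: [7.2, -1.8, -0.2]
finger_gap: 11.4
finger_force: 25.0
```

Emit:
{"name": "arm_command", "arguments": {
  "steps": [
    [0.05, 0, -0.9, -0.5, 0],
    [0.05, 0, -1.8, -0.9, 0],
    [0.05, 0, -1.8, -0.9, 0],
    [0.05, 0, -1.8, -0.9, 0]
  ]
}}

```text
clock: 13.38
eef_pos: [467.4, 67.3, 200.7]
eef_rot: [3.139, -0.0, 1.4]
wrist_force: [7.7, -3.7, 0.7]
finger_gap: 11.1
finger_force: 25.0
```

Emit:
{"name": "arm_command", "arguments": {
  "steps": [
    [0.05, 0, -0.9, -0.5, 0],
    [0.05, 0, -1.8, -0.9, 0],
    [0.05, 0, -1.8, -0.9, 0],
    [0.05, 0, -1.8, -0.9, 0]
  ]
}}

```text
clock: 13.88
eef_pos: [465.7, 67.6, 201.6]
eef_rot: [3.138, -0.0, 1.4]
wrist_force: [7.0, -1.9, -1.2]
finger_gap: 11.1
finger_force: 25.0
```

Emit:
{"name": "arm_command", "arguments": {
  "steps": [
    [0.05, 0, -0.9, -0.3, 0],
    [0.05, 0, -1.9, -0.7, 0],
    [0.05, 0, -1.9, -0.7, 0],
    [0.05, 0, -1.9, -0.7, 0]
  ]
}}

```text
clock: 14.38
eef_pos: [463.9, 67.9, 202.4]
eef_rot: [3.138, -0.0, 1.4]
wrist_force: [6.3, -3.1, -0.1]
finger_gap: 10.9
finger_force: 25.0
```

Emit:
{"name": "arm_command", "arguments": {
  "steps": [
    [0.05, 0, -0.9, -0.3, 0],
    [0.05, 0, -1.9, -0.6, 0],
    [0.05, 0, -1.9, -0.6, 0],
    [0.05, 0, -1.9, -0.6, 0]
  ]
}}

```text
clock: 14.88
eef_pos: [462.1, 68.2, 203.1]
eef_rot: [3.138, -0.0, 1.4]
wrist_force: [7.9, -3.4, 1.2]
finger_gap: 11.3
finger_force: 25.0
```

Emit:
{"name": "arm_command", "arguments": {
  "steps": [
    [0.05, 0, -0.9, -0.3, 0],
    [0.05, 0, -1.8, -0.7, 0],
    [0.05, 0, -1.8, -0.7, 0],
    [0.05, 0, -1.8, -0.7, 0]
  ]
}}

```text
clock: 15.38
eef_pos: [460.4, 68.5, 203.9]
eef_rot: [3.138, -0.0, 1.4]
wrist_force: [7.4, -3.5, 1.4]
finger_gap: 11.4
finger_force: 25.0
```

Emit:
{"name": "arm_command", "arguments": {
  "steps": [
    [0.05, 0, -0.9, -0.4, 0],
    [0.05, 0, -1.9, -0.7, 0],
    [0.05, 0, -1.9, -0.7, 0],
    [0.05, 0, -1.9, -0.7, 0]
  ]
}}

```text
clock: 15.88
eef_pos: [458.5, 68.8, 204.6]
eef_rot: [3.138, -0.0, 1.4]
wrist_force: [7.8, -2.7, 1.7]
finger_gap: 11.3
finger_force: 25.0
```

Emit:
{"name": "arm_command", "arguments": {
  "steps": [
    [0.05, 0, -0.9, -0.4, 0],
    [0.05, 0, -1.9, -0.7, 0],
    [0.05, 0, -1.9, -0.7, 0],
    [0.05, 0, -1.9, -0.7, 0]
  ]
}}

```text
clock: 16.38
eef_pos: [456.6, 69.2, 205.3]
eef_rot: [3.138, -0.0, 1.4]
wrist_force: [7.2, -2.0, 1.4]
finger_gap: 11.3
finger_force: 25.0
```

```bash
python3 - <<'E'
from h import *
p=imaging.camera('side');q=np.load('q.npy')
im=p['img'][:,:,::-1].copy()
cv2.polylines(im,[np.round(proj(p,c2w(q,[[-120,-160,118],[120,-160,118],[120,160,118],[-120,160,118]]))*8).astype(np.int32)],True,(0,255,255),1,cv2.LINE_AA,3)
cv2.imwrite('pics/s2.png',cv2.resize(im[110:310,170:380],None,fx=2.8,fy=2.8,interpolation=cv2.INTER_CUBIC))
E
```

```text
(no output)
```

View pics/s2.png

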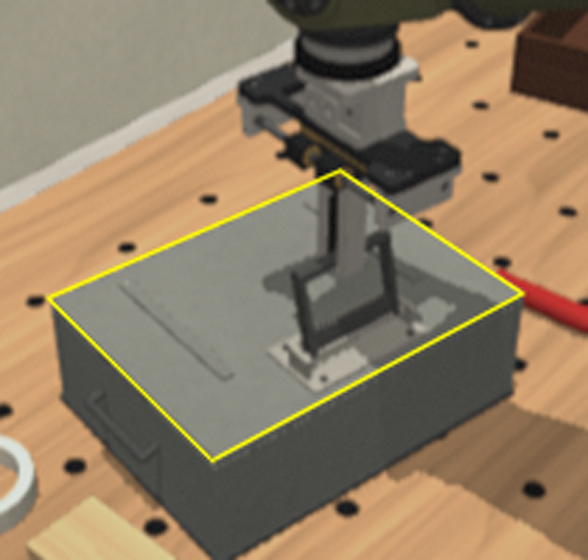

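Emit:
{"name": "arm_command", "arguments": {
  "steps": [
    [0.05, 0, -0.9, -0.2, 0],
    [0.05, 0, -1.9, -0.4, 0],
    [0.05, 0, -1.9, -0.4, 0],
    [0.05, 0, -1.9, -0.4, 0]
  ]
}}

```text
clock: 16.92
eef_pos: [454.8, 69.5, 205.8]
eef_rot: [3.137, -0.0, 1.4]
wrist_force: [8.0, -3.5, 3.3]
finger_gap: 11.5
finger_force: 25.0
```

Emit:
{"name": "arm_command", "arguments": {
  "steps": [
    [0.05, 0, -0.9, -0.3, 0],
    [0.05, 0, -1.8, -0.6, 0],
    [0.05, 0, -1.8, -0.6, 0],
    [0.05, 0, -1.8, -0.6, 0]
  ]
}}

```text
clock: 17.42
eef_pos: [453.0, 69.8, 206.3]
eef_rot: [3.138, -0.0, 1.4]
wrist_force: [8.1, -3.6, 1.1]
finger_gap: 11.5
finger_force: 25.0
```

Emit:
{"name": "arm_command", "arguments": {
  "steps": [
    [0.05, 0, -0.8, -0.2, 0],
    [0.05, 0, -1.5, -0.4, 0],
    [0.05, 0, -1.5, -0.4, 0],
    [0.05, 0, -1.5, -0.4, 0]
  ]
}}

```text
clock: 17.92
eef_pos: [451.5, 70.0, 206.7]
eef_rot: [3.138, -0.0, 1.4]
wrist_force: [8.4, -3.5, 1.1]
finger_gap: 11.0
finger_force: 25.0
```

Emit:
{"name": "arm_command", "arguments": {
  "steps": [
    [0.05, 0, -0.8, -0.2, 0],
    [0.05, 0, -1.5, -0.3, 0],
    [0.05, 0, -1.5, -0.3, 0],
    [0.05, 0, -1.5, -0.3, 0]
  ]
}}

```text
clock: 18.42
eef_pos: [450.1, 70.3, 207.1]
eef_rot: [3.138, -0.0, 1.4]
wrist_force: [7.1, -2.7, 2.0]
finger_gap: 11.3
finger_force: 25.0
```

Emit:
{"name": "arm_command", "arguments": {
  "steps": [
    [0.05, 0, -0.8, -0.1, 0],
    [0.05, 0, -1.5, -0.2, 0],
    [0.05, 0, -1.5, -0.2, 0],
    [0.05, 0, -1.5, -0.2, 0]
  ]
}}

```text
clock: 18.92
eef_pos: [448.7, 70.5, 207.3]
eef_rot: [3.137, -0.0, 1.4]
wrist_force: [8.5, -4.1, 2.8]
finger_gap: 10.9
finger_force: 25.0
```

Emit:
{"name": "arm_command", "arguments": {
  "steps": [
    [0.05, 0, -0.6, -0.1, 0],
    [0.05, 0, -1.2, -0.2, 0],
    [0.05, 0, -1.2, -0.2, 0],
    [0.05, 0, -1.2, -0.2, 0]
  ]
}}

```text
clock: 19.42
eef_pos: [447.8, 70.6, 207.5]
eef_rot: [3.136, -0.0, 1.4]
wrist_force: [10.5, -3.6, 0.4]
finger_gap: 11.1
finger_force: 25.0
```

```bash
python3 - <<'E'
from h import *
F=[]
for i in range(8):
    s=monitor.read_state();F.append(s['wrist_force'])
    imaging.camera('side')
print(s['eef_pos'],np.mean(F,0),np.std(F,0))
E
```

```text
[447.79020327  70.64294033 207.52290794] [11.12724707 -4.21741124  0.65827311] [0.4293014  0.42209904 0.34637188]
```

```bash
python3 - <<'E'
import numpy as np
def P(f): a=np.arctan2(92,198.5);r=np.hypot(92,198.5);return r*np.array([np.cos(a)-np.cos(a+f),-(np.sin(a+f)-np.sin(a))])
print([(round(f,3),*P(f).round(1)) for f in [.01,.02,.03,.045,.06,.075,.09,.105,.12,.135,.15]])
print([(round(f,3),*(P(f)-P(.15)).round(1)) for f in np.linspace(.15,1.22,20)[1:]])
E
```

```text
[(0.01, np.float64(0.9), np.float64(-2.0)), (0.02, np.float64(1.9), np.float64(-4.0)), (0.03, np.float64(2.8), np.float64(-5.9)), (0.045, np.float64(4.3), np.float64(-8.8)), (0.06, np.float64(5.9), np.float64(-11.7)), (0.075, np.float64(7.5), np.float64(-14.6)), (0.09, np.float64(9.1), np.float64(-17.5)), (0.105, np.float64(10.7), np.float64(-20.3)), (0.12, np.float64(12.4), np.float64(-23.1)), (0.135, np.float64(14.2), np.float64(-25.9)), (0.15, np.float64(16.0), np.float64(-28.6))]
[(np.float64(0.206), np.float64(7.1), np.float64(-10.1)), (np.float64(0.263), np.float64(14.7), np.float64(-19.8)), (np.float64(0.319), np.float64(22.9), np.float64(-29.0)), (np.float64(0.375), np.float64(31.6), np.float64(-37.7)), (np.float64(0.432), np.float64(40.7), np.float64(-46.0)), (np.float64(0.488), np.float64(50.3), np.float64(-53.7)), (np.float64(0.544), np.float64(60.3), np.float64(-60.9)), (np.float64(0.601), np.float64(70.7), np.float64(-67.4)), (np.float64(0.657), np.float64(81.5), np.float64(-73.4)), (np.float64(0.713), np.float64(92.6), np.float64(-78.8)), (np.float64(0.769), np.float64(104.0), np.float64(-83.6)), (np.float64(0.826), np.float64(115.6), np.float64(-87.7)), (np.float64(0.882), np.float64(127.4), np.float64(-91.1)), (np.float64(0.938), np.float64(139.4), np.float64(-93.9)), (np.float64(0.995), np.float64(151.5), np.float64(-95.9)), (np.float64(1.051), np.float64(163.8), np.float64(-97.3)), (np.float64(1.107), np.float64(176.1), np.float64(-98.1)), (np.float64(1.164), np.float64(188.4), np.float64(-98.1)), (np.float64(1.22), np.float64(200.7), np.float64(-97.4))]
```

Emit:
{"name": "arm_command", "arguments": {
  "steps": [
    [0.05, 0, 0.5, 0, 0],
    [0.05, 0, 1.0, 0, 0],
    [0.05, 0, 1.0, 0, 0],
    [0.05, 0, 1.0, 0, 0]
  ]
}}

```text
clock: 20.32
eef_pos: [448.5, 70.5, 207.5]
eef_rot: [3.137, -0.0, 1.4]
wrist_force: [9.7, -4.3, 0.3]
finger_gap: 11.5
finger_force: 25.0
```

Emit:
{"name": "arm_command", "arguments": {
  "steps": [
    [0.05, 0, 0.1, -1.0, 0],
    [0.05, 0, 0.3, -2.0, 0],
    [0.05, 0, 0.9, -4.0, 0],
    [0.05, 0, 1.9, -5.9, 0],
    [0.05, 0, 1.9, -5.9, 0],
    [0.05, 0, 1.9, -5.9, 0]
  ]
}}

```text
clock: 21.08
eef_pos: [449.2, 70.4, 211.7]
eef_rot: [3.142, 0.0, 1.4]
wrist_force: [6.8, -1.6, -10.3]
finger_gap: 11.3
finger_force: 25.0
```

Emit:
{"name": "arm_command", "arguments": {
  "steps": [
    [0.05, 0, 0.5, -1.0, 0],
    [0.05, 0, 0.9, -2.0, 0],
    [0.05, 0, 1.3, -3.0, 0],
    [0.05, 0, 1.3, -3.0, 0],
    [0.05, 0, 1.3, -3.0, 0]
  ]
}}

```text
clock: 21.7
eef_pos: [450.2, 70.2, 214.5]
eef_rot: [-3.141, 0.001, 1.4]
wrist_force: [7.0, -1.8, -12.1]
finger_gap: 11.3
finger_force: 25.0
```

```bash
python3 - <<'E'
from h import *
p=imaging.camera('side');q=np.load('q.npy')
print(np.mean([ (monitor.read_state()['wrist_force'], imaging.camera('side'))[0] for _ in range(5)],0))
im=p['img'][:,:,::-1].copy()
cv2.polylines(im,[np.round(proj(p,c2w(q,[[-120,-160,118],[120,-160,118],[120,160,118],[-120,160,118]]))*8).astype(np.int32)],True,(0,255,255),1,cv2.LINE_AA,3)
cv2.imwrite('pics/s3.png',cv2.resize(im[110:310,170:380],None,fx=2.8,fy=2.8,interpolation=cv2.INTER_CUBIC))
E
```

```text
[  5.89575009  -1.67575861 -11.30246642]
```

View pics/s3.png

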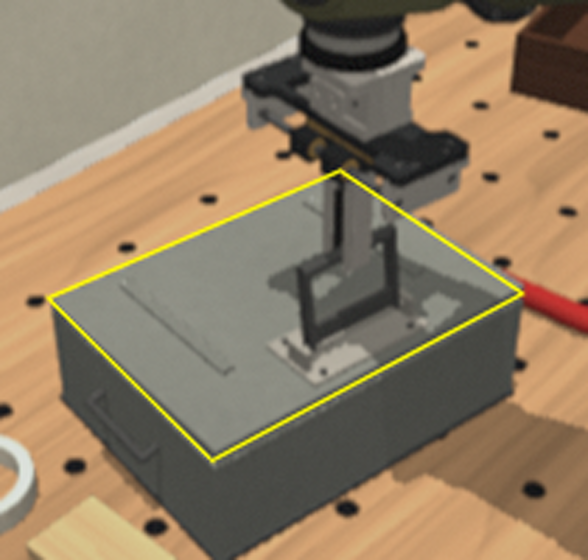

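```bash
python3 - <<'E'
from h import *
a=cv2.imread('pics/s2.png',0);b=cv2.imread('pics/s3.png',0)
for n,(x0,y0,x1,y1) in dict(plate=(268,345,325,392),rib=(120,285,230,375),handle=(85,390,160,460),bolt=(390,310,430,345)).items():
    t=a[y0:y1,x0:x1];r=cv2.matchTemplate(b[y0-20:y1+20,x0-20:x1+20],t,cv2.TM_CCOEFF_NORMED)
    m=cv2.minMaxLoc(r);print(n,np.array(m[3])-20,m[1])
p=imaging.camera('side');q=np.load('q.npy')
def lid(X,f):
    X=np.atleast_2d(X)-[120,0,110];c,s=np.cos(f),np.sin(f)
    return c2w(q,np.c_[X[:,0]*c+X[:,2]*s,X[:,1],-X[:,0]*s+X[:,2]*c]+[120,0,110])
for f in(.01,.02,.03): print(f,[((proj(p,lid(x,f))-proj(p,lid(x,0)))*2.8).round(1).tolist() for x in ([-100,30,122],[0,100,118],[-100,-30,122])])
E
```

```text
plate [ 0 -7] 0.9687885046005249
rib [-11 -11] 0.8152160048484802
handle [0 0] 0.9893380403518677
bolt [ 6 -4] 0.8096466660499573
0.01 [[[-0.0, -2.2]], [[-0.1, -1.2]], [[0.0, -2.2]]]
0.02 [[[-0.1, -4.4]], [[-0.3, -2.4]], [[0.0, -4.4]]]
0.03 [[[-0.2, -6.7]], [[-0.4, -3.6]], [[-0.0, -6.6]]]
```

Emit:
{"name": "arm_command", "arguments": {
  "steps": [
    [0.05, 0, 1.1, -2.1, 0],
    [0.05, 0, 1.9, -3.6, 0],
    [0.05, 0, 2.7, -5, 0],
    [0.05, 0, 3.5, -6.5, 0],
    [0.05, 0, 4.3, -7.9, 0],
    [0.05, 0, 5.1, -9.4, 0],
    [0.05, 0, 5.9, -10.8, 0],
    [0.05, 0, 7.5, -13.6, 0],
    [0.05, 0, 9.2, -16.4, 0],
    [0.05, 0, 11, -19.2, 0],
    [0.05, 0, 12.8, -21.9, 0],
    [0.05, 0, 12.8, -21.9, 0]
  ]
}}

```text
clock: 23.55
eef_pos: [463.4, 68.1, 237.6]
eef_rot: [3.141, -0.0, 1.4]
wrist_force: [0.4, -4.1, -4.7]
finger_gap: 11.2
finger_force: 25.0
```

Emit:
{"name": "arm_command", "arguments": {
  "steps": [
    [0.05, 0, 3.5, -5.0, 0],
    [0.05, 0, 7.1, -10.1, 0],
    [0.05, 0, 14.7, -19.8, 0],
    [0.05, 0, 22.9, -29.0, 0],
    [0.05, 0, 31.6, -37.7, 0],
    [0.05, 0, 40.7, -46.0, 0],
    [0.05, 0, 50.3, -53.7, 0],
    [0.05, 0, 60.3, -60.9, 0],
    [0.05, 0, 70.7, -67.4, 0],
    [0.05, 0, 81.5, -73.4, 0],
    [0.05, 0, 92.6, -78.8, 0],
    [0.05, 0, 98.3, -81.4, 0],
    [0.05, 0, 104, -83.6, 0],
    [0.05, 0, 104, -83.6, 0]
  ]
}}

```text
clock: 25.3
eef_pos: [566.1, 50.7, 321.1]
eef_rot: [3.14, -0.001, 1.4]
wrist_force: [2.0, 2.8, -5.4]
finger_gap: 11.5
finger_force: 25.0
```

```bash
python3 - <<'E'
from h import *
p=imaging.camera('side');save(p,'s4.png')
E
```

```text
(no output)
```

View pics/s4.png

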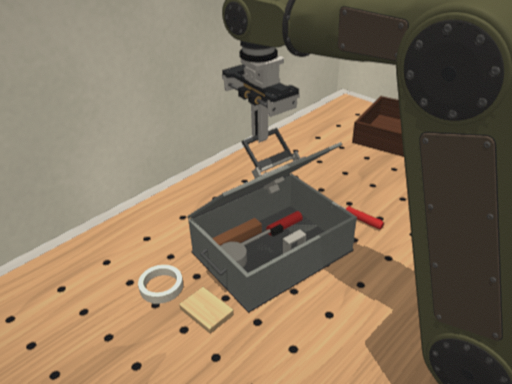

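Emit:
{"name": "arm_command", "arguments": {
  "steps": [
    [0.05, 0, 5.8, -2.0, 0],
    [0.05, 0, 11.6, -4.1, 0],
    [0.05, 0, 23.4, -7.5, 0],
    [0.05, 0, 35.4, -10.3, 0],
    [0.05, 0, 47.5, -12.3, 0],
    [0.05, 0, 59.8, -13.7, 0],
    [0.05, 0, 72.1, -14.5, 0],
    [0.05, 0, 84.4, -14.5, 0],
    [0.05, 0, 90.5, -14.2, 0],
    [0.05, 0, 96.7, -13.8, 0],
    [0.05, 0, 96.7, -13.8, 0],
    [0.05, 0, 96.7, -13.8, 0]
  ]
}}

```text
clock: 26.85
eef_pos: [661.3, 34.6, 334.9]
eef_rot: [3.14, -0.001, 1.4]
wrist_force: [1.4, 5.7, -5.0]
finger_gap: 10.8
finger_force: 25.0
```

```bash
python3 - <<'E'
from h import *
p=imaging.camera('side');s=imaging.camera('scene');print(monitor.read_state()['wrist_force'])
cv2.imwrite('pics/s5.png',np.hstack([x['img'][60:330,150:450,::-1] for x in(p,s)]))
E
```

```text
[ 2.02048681  4.90052386 -3.8940568 ]
```

View pics/s5.png

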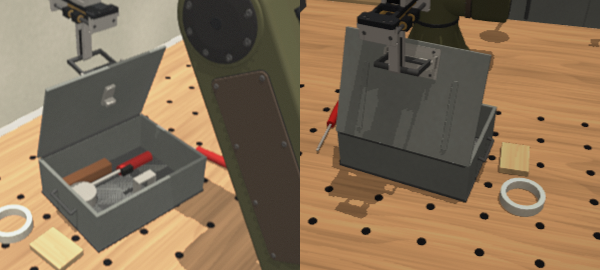

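Emit:
{"name": "arm_command", "arguments": {
  "steps": [
    [0.05, 0, 1.3, 6, 0],
    [0.05, 0, 2.3, 12.7, 0],
    [0.05, 0, 2.5, 19, 0],
    [0.05, 0, 2.3, 25, 0],
    [0.05, 0, 1.4, 31, 0],
    [0.05, 0, 0.2, 37, 0],
    [0.05, 0, -1.7, 42.7, 0],
    [0.05, 0, -4, 48.4, 0],
    [0.05, 0, -4, 48.4, 0]
  ]
}}

```text
clock: 28.08
eef_pos: [656.9, 35.4, 287.2]
eef_rot: [3.14, -0.001, 1.4]
wrist_force: [-2.5, 5.4, 1.4]
finger_gap: 10.9
finger_force: 25.0
```

```bash
python3 - <<'E'
from h import *
p=imaging.camera('side');s=imaging.camera('scene');print(monitor.read_state()['wrist_force'])
q=np.load('q.npy')
def lid(X,f):
    X=np.atleast_2d(X)-[120,0,110];c,t=np.cos(f),np.sin(f)
    return c2w(q,np.c_[X[:,0]*c+X[:,2]*t,X[:,1],-X[:,0]*t+X[:,2]*c]+[120,0,110])
box=np.array([[x,y,z] for x in(-120,120) for y in(-160,160) for z in(110,118)],float)
for c in(p,s):
    m=trace(c,'lid')[0]['region'].astype(np.uint8);R=[]
    for f in np.arange(.8,1.31,.02):
        im=np.zeros((384,512),np.uint8);cv2.fillConvexPoly(im,cv2.convexHull(proj(c,lid(box,f)).round().astype(np.int32)),1)
        R.append(((im&m).sum()/(im|m).sum(),f))
    print(sorted(R)[-3:])
cv2.imwrite('pics/s6.png',cv2.resize(np.hstack([x['img'][60:330,150:450,::-1] for x in(p,s)]),None,fx=1.3,fy=1.3))
E
```

```text
[-3.50310325  4.4913782  -0.15822452]
[(np.float64(0.9066209766246481), np.float64(1.2800000000000005)), (np.float64(0.9130216189039718), np.float64(1.2400000000000004)), (np.float64(0.9281062124248497), np.float64(1.2600000000000005))]
[(np.float64(0.8679163304574514), np.float64(1.3000000000000005)), (np.float64(0.868479742287201), np.float64(1.2600000000000005)), (np.float64(0.8702508070523963), np.float64(1.2800000000000005))]
```

View pics/s6.png

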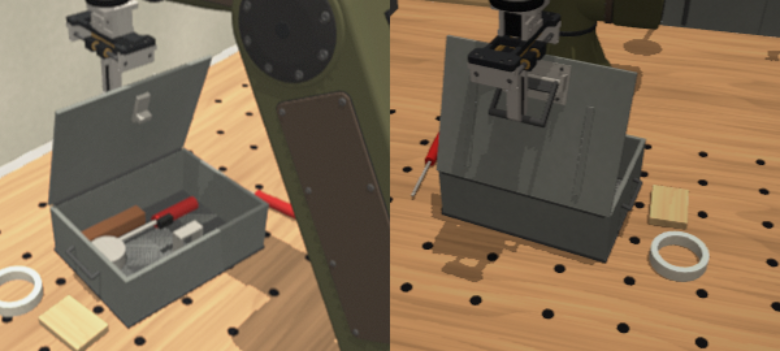

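Emit:
{"name": "arm_command", "arguments": {
  "steps": [
    [0.4, 0, 0, 0, 0],
    [0.4, 0, 0, 0, 0],
    [0.4, 0, 0, 0, 0],
    [0.4, 0, 0, -5, 0],
    [0.4, 0, 0, -20, 0],
    [0.4, 0, 0, -45, 0],
    [0.4, 0, 0, -75, 0],
    [0.4, 0, 0, -110, 0],
    [0.4, 0, 0, -140, 0],
    [0.4, 0, 0, -140, 0],
    [0.4, 0, 0, -140, 0],
    [0.4, 0, 0, -140, 0],
    [0.4, 0, 0, -140, 0],
    [0.4, 0, 0, -140, 0]
  ]
}}

```text
clock: 30.02
eef_pos: [656.8, 34.7, 425.9]
eef_rot: [-3.141, 0.0, 1.4]
wrist_force: [-0.2, -0.3, -0.8]
finger_gap: 37.4
finger_force: 0.0
```

```bash
python3 - <<'E'
from h import *
p=imaging.camera('side');s=imaging.camera('scene');print(monitor.read_state()['eef_pos'],monitor.read_state()['wrist_force'])
cv2.imwrite('pics/s7.png',cv2.resize(np.hstack([x['img'][60:330,150:450,::-1] for x in(p,s)]),None,fx=1.3,fy=1.3))
E
```

```text
[656.85725741  34.72277345 426.09166661] [ 0.22418273 -0.03792401 -0.45715543]
```

View pics/s7.png

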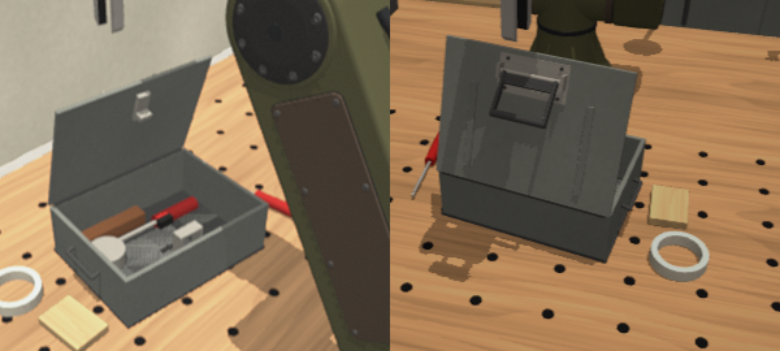

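The lid is standing open, the paddle has sprung back to rest, and the gripper is clear of the chest.

```bash
python3 -c "
from cell import job;print(job.sign_off())"
```

```text
the job is handed in; nothing more can be done
None
```

The chest is open and the job is handed in at about 30 s of the 61 s allowed: the lid stands at roughly 1.26 rad by camera fit, the paddle is back at rest, and the gripper touches nothing; the sign-off returned no verdict.

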